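# Pin the mill's swing bar and hold its recessed reset down

## Robot

A 7-joint arm with a two-finger parallel gripper is mounted at the origin on a cart in front of the work surface, level with it; the furniture and walls round the work are solid. World frame = base frame: x ahead of the robot, y to its left, z up, the work surface at z = 0. Lengths are in m, angles in degrees, forces in N, time in s.
With the tool pointing down it reaches from about 0.4 to 0.925 m from the base axis. Payload 5.6 kg.
Tool frame: the origin (TCP) lies between the finger pads; the fingertips stand 22 mm ahead of it and the grasp point (between the pads) lies 3 mm ahead of it; z points along the fingers, y is the line along which they close (so a half turn about z gives the same grasp; the last joint's range is limited). The gripper opens to 85 mm and grips with 20 to 120 N. Pads are 22 mm wide; open, the fingers measure 114 mm over their backs; the gripper's body (76 mm by 85 mm) begins 54 mm behind the grasp point. The pads swing forward as they close: fully open they stand 13 mm farther back than shut.
Start: joints at [-2.464, 26.786, -0.665, 91.828, 0.344, 61.387, -3.226], TCP at [0.65, -0, 0.253] pointing down, gripper open.
Joint ranges: [-144.91, 144.91], [-17.63, 115.5], [-89.93, 88.59], [15.96, 139.68], [-74.01, 254.01], [8.47, 105.57], [-167.45, 167.45]. Speed limits (degrees/s): [147.25, 147.25, 180, 180, 180, 180, 180].

## Interface

Orientations are given as [roll, pitch, yaw] about the fixed x, y, z axes, in that order (R = Rz(yaw) Ry(pitch) Rx(roll)).
In Python, from bench import r gives the robot as it stands.
- The arm moves only by the tool send_rows, never from a script. Its argument "steps" is a list of rows, each a list of 7 numbers: the turn, a rotation vector about the tool's x, y, z in rad, then the shift along the tool's x, y, z in mm, then the finger opening in mm, from 0 to 85.4. In form: [[rx, ry, rz, dx, dy, dz, jaw], ...]. A call has 1 to 20 rows; each row shifts and turns the commanded pose from where the row before left it, along the tool's axes as they then stand; what a row does not reach is not made up. A row lasts 1/8 s, in which the tool goes at most 62.5 mm and 10.7 degrees, less where a joint would pass 70% of its speed; a pose out of reach is approached as far as the arm can. A call with a gripper value outside its range is refused whole. The fingers move at their own pace and stop on an object; "squeeze" is the grip in N (left out, the last holds). Time passes only in rows, so rows that do not move let the fingers close. It gives the time, the measured TCP pose, the force, the opening and the grip force at its end, in the units of the state.
- r.get_state(): the state, without advancing time (a new reading comes with each control period).
- r.snapshot(name): name is "scene" or "side" or "wrist"; returns a dict with "frame" (400x640x3 uint8, red, green, blue), "range_z" (400x640 float32, m along the optical axis (not along the pixel's ray), 0 where there is no reading), "vfov" (degrees; the focal length in pixels is half the picture's height over the tangent of half this angle, whatever the lens; pixels are square), "cx", "cy" (the principal point, pixels), "camera_from_world" (4x4, takes a point from world to camera coordinates); the wrist camera has in their place "hand_eye" (4x4, takes a point from camera to tool coordinates, whose origin is the TCP and whose axes are the flange's). Camera axes: x right, y up, looking along -z (the intrinsics and any distortion apply to the point x, -y, -z); pixel columns grow to the right and rows downward; lengths in m; the calibration is good to about 2 mm. A picture is of the moment at which its call begins: read the wrist's pose just before it.
- r.job_done(): hands the job in; it is judged then, once.
The state is a dict: "clock": time; "joint_pos": joint angles; "joint_vel": joint speeds; "joint_efforts": joint torques, N m; "position": TCP position; "orientation": TCP orientation; "force": force on the tool from outside, world axes, zero at the start; "ft_torque": the same for the moment, N m; "finger_gap": finger opening in m; "grip_force": force on a finger pad.
Only numpy, scipy, OpenCV 4.12 (cv2) and the standard library are available. Lean on these libraries where they do the work, as an engineer would, in place of code of your own. Each camera call takes 0.05 s, during which the arm holds its last target. There are 200 camera calls.

## Task

The bench mill has tripped because its chamber lid is not locked: swing the steel bar over the lid fully home into the fork, then push the headed locking pin from the tool stand down through the fork and the eye of the bar until its collar sits flat on the fork, and let go of it. Then take the stylus from the stand, reach its thin shaft down through the ringed round hole in the mill's control panel and hold the recessed reset button all the way down. Finish while still gripping the stylus and holding the button down, with the pin still seated; leave the bottle, the dish and the tip box where they stand.

Things in the scene. Friction and masses are not known exactly. Their poses are not given: they have to be found in the camera images.
- mill: Bench mill, fixed: white housing 200 (x) x 290 (y) mm, grey deck 70 mm up; origin at the centre of its underside, x to its back, y to its left. Its front (vent slots) faces the robot. On the deck: swing bar pivot at y +125; grinding chamber, 88 mm across, at y +55, lid top 112 mm up, boss 26 mm across to 117.5; fork at y -20 (all at x 0); control pod 168 x 78 mm at y -98, top 98 mm up.
- swing_bar (a joint): Bar angle about its upright pivot, rad: 0 = home against its stop in the fork, holes aligned; grows to 1.1 as the free end swings to the mill's front (-x). Starts 0.45 to 0.9. Steel flat 24 mm wide, 8 thick, top 126 mm above the worktop, 162 mm from pivot to end; 12 mm hole in an eye 28 mm wide, 145 mm from the pivot. Friction 0.12 Nm (1 to 2 N at the knob) keeps it where it is left.
- pivot (a point): On the axis of the swing bar's pivot, level with the bar's top (126 mm above the worktop); axes as the mill's. When home the bar runs from here along -y of the mill. The room's big shelf, 0.6 m above the worktop, overhangs the area to the left of and behind the mill: keep the arm's elbow and wrist low there, or swing round close to the base.
- bar_knob (a point): Middle of the upright round black knob on the bar, 95 mm from the pivot, by which the bar can be gripped or pushed: 20 mm across, 20 mm tall, from 8 to 28 mm above the bar's top on a 9 mm neck; the point is 144 mm above the worktop. It moves with the bar.
- fork_hole (a point): Centre of the fork's hole at the upper plate's top face, 135 mm above the worktop; axes as the mill's. Two level plates 34 x 34 x 8 mm with a 10 mm gap (tops at 135 and 117 mm), each with a 12 mm hole straight below this point, joined by an upright at the back (+x), no higher than the upper plate. Open to front and sides; 39 mm are free below the lower plate.
- pin: Loose steel locking pin, 0.08 kg: shank 10 mm across and 40 long, its last 8 mm tapered to 4 mm, under a collar 28 mm across and 4 thick; above that a grooved round grip 20 mm across, 30 tall. Origin on its axis at the collar's underside (the seating face), z up along the grip. Hangs upright by its collar in either one of the stand's two holes.
- stylus: Loose stylus, 0.05 kg: thin steel shaft 6 mm across and 50 long with a tapered tip, below a flange 24 mm across and 3 thick; above that a round black handle 16 mm across, 59 tall. Origin on its axis at the flange's underside, z up along the handle. Hangs upright by its flange in the stand's other hole.
- stylus_tip (a point): The tip of the stylus's shaft, 50 mm below its origin on the axis; it moves with the stylus.
- stand: The tool stand, fixed: a grey plastic block 56 x 116 mm and 60 mm high on a 62 x 122 mm foot plate; origin at the centre of its underside, z up. Two upright holes, 12 mm across and 56 mm deep, at y = +28 mm and y = -28 mm (x = 0) in its frame.
- aperture (a point): Centre of the round hole in the control pod's top face, 98 mm above the worktop, with a steel ring round it; axes as the mill's. The hole is 13 mm across and straight down; the reset button's top lies 20 mm below this point when not pressed.
- reset_button (a joint): How far the recessed reset button (11.6 mm across, white) is pressed down, m: 0 = up, 0.006 = fully down. It springs back; about 2 N start it and about 6.5 N hold it fully down.
- bottle: A bystander: white plastic bottle with a white cap, 54 mm across and 100 mm tall, standing loose; origin at the centre of its underside.
- dish: A bystander: covered culture dish, 60 mm across and 14 mm tall, lying loose; origin at the centre of its underside.
- tips: A bystander: box of pipette tips, 89 x 122 x 50 mm, standing loose; origin at the centre of its underside.

How it is judged:
By the outcome, as a careful person would: the job done as asked, in the order asked, and still so for the second after the job is handed in, while the arm keeps its last pose, push and grip.
It also fails if it takes over 72 s, if anything falls off the work surface, if the arm or the gripper's body presses on something with over 40 N, if the wrist force passes 120 N, or if a joint passes its speed limit or range.

## Working session

There is one attempt and no reset: what is moved stays moved. The work goes in short steps, Python scripts to look and compute and a tool call to move; the robot and the scene stay as the last step left them, time stands still between calls to the robot, and variables do not carry over. Pictures are saved under pics/ and viewed, at most 10 in all, crops included, and the job is handed in when it is done.

Besides the shell and the picture viewer there is one more tool, called after "Emit:" by a JSON object that holds its "fn" and its "kwargs", one argument or row to a line. send_rows: Moves the arm, as the interface text tells. Its arguments: {"type":"object","properties":{"steps":{"type":"array"},"squeeze":{"type":"number"}},"required":["steps"]}

```bash
ls; mkdir -p pics
cat > h.py <<'E'
import numpy as np, cv2
from bench import r
from scipy.spatial.transform import Rotation as Ro
def K(s):
    f=200/np.tan(np.radians(s['vfov'])/2); return f,s['cx'],s['cy']
def T_tool():
    st=r.get_state(); T=np.eye(4); T[:3,:3]=Ro.from_euler('xyz',st['orientation'],degrees=True).as_matrix(); T[:3,3]=st['position']; return T
def snap(n):
    T=T_tool(); s=r.snapshot(n)
    s['wfc']=T@s['hand_eye'] if n=='wrist' else np.linalg.inv(s['camera_from_world'])
    return s
def cloud(s):
    f,cx,cy=K(s); z=s['range_z']; v,u=np.mgrid[:z.shape[0],:z.shape[1]]
    P=np.stack([(u-cx)/f*z,-(v-cy)/f*z,-z,np.ones_like(z)],-1)@s['wfc'].T
    P=P[...,:3]; P[z==0]=np.nan; return P
def save(s,p): cv2.imwrite(p,cv2.cvtColor(s['frame'],cv2.COLOR_RGB2BGR))
E
python3 - <<'E'
from h import *
import pickle
print(r.get_state())
for n in ['scene','side','wrist']:
    s=snap(n); save(s,f'pics/{n}0.png'); pickle.dump(s,open(f'{n}0.pkl','wb'))
    print(n,K(s),[k for k in s],np.round(s['wfc'],3).tolist(),(s['range_z']>0).mean())
im=[cv2.imread(f'pics/{n}0.png') for n in ['scene','side','wrist']]
E
```

```text
pics
{'clock': 0.0, 'joint_pos': array([-2.4649705 , 26.8352867 , -0.66477376, 91.88332509,  0.3431429 ,
       61.38541785, -3.22591558]), 'joint_vel': array([-0.00057979, -0.00833515, -0.06629297,  0.07786191, -0.0370892 ,
       -0.0577796 , -0.05278906]), 'joint_efforts': array([-1.81076980e-04, -5.32374322e+01,  2.12178100e-02, -2.51299274e+01,
        1.13576866e-02,  7.69772858e-03, -1.10212341e-06]), 'position': array([ 6.49466241e-01, -4.97454861e-05,  2.52328993e-01]), 'orientation': array([-1.79898164e+02,  6.58773660e-03,  8.99971225e+01]), 'force': array([-0.38651005,  0.39821751, -0.01215488]), 'ft_torque': array([ 0.00046099, -0.00989544, -0.04770111]), 'grip_force': 0.0, 'finger_gap': 0.08562998883282981}
scene (np.float64(386.00726305570794), 315.0298037389715, 193.7256672011746) ['frame', 'range_z', 'vfov', 'cx', 'cy', 'camera_from_world', 'wfc'] [[-0.551, 0.576, -0.604, -0.001], [-0.835, -0.374, 0.405, 0.343], [0.007, 0.727, 0.687, 0.731], [0.0, 0.0, 0.0, 1.0]] 0.9960390625
side (np.float64(370.27069525510785), 314.93938756644735, 201.28899633013802) ['frame', 'range_z', 'vfov', 'cx', 'cy', 'camera_from_world', 'wfc'] [[0.984, 0.114, -0.135, 0.439], [-0.176, 0.587, -0.79, -0.757], [-0.011, 0.802, 0.598, 0.658], [0.0, 0.0, 0.0, 1.0]] 0.94607421875
wrist (np.float64(334.11139447456526), 327.1918389450143, 199.5867581026717) ['frame', 'range_z', 'vfov', 'cx', 'cy', 'hand_eye', 'wfc'] [[1.0, 0.001, 0.002, 0.651], [-0.001, 0.96, 0.28, 0.071], [-0.001, -0.28, 0.96, 0.373], [0.0, 0.0, 0.0, 1.0]] 0.995796875
```

View pics/scene0.png

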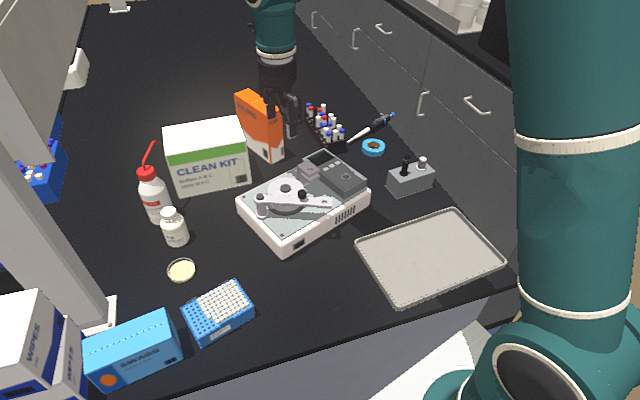

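View pics/side0.png

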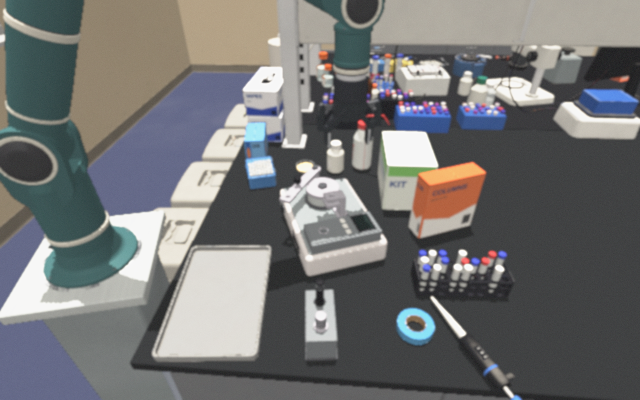

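View pics/wrist0.png

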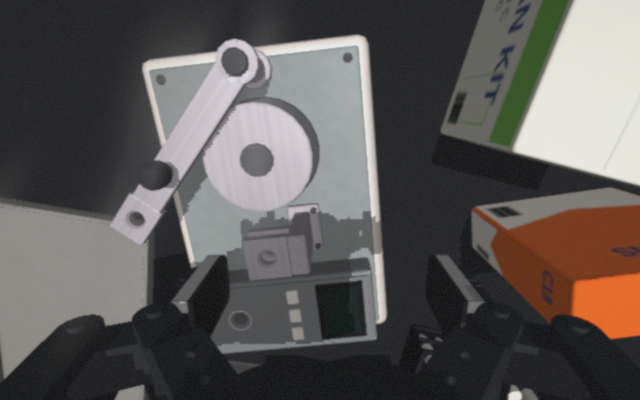

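Run:
```python
from h import *
import pickle
S={n:pickle.load(open(n+'0.pkl','rb')) for n in ['scene','side','wrist']}
C={n:cloud(s) for n,s in S.items()}
def p(n,u,v,k=2):
    q=C[n][v-k:v+k+1,u-k:u+k+1].reshape(-1,3); return np.round(np.nanmedian(q,0),4)
for a in [('wrist',238,62),('wrist',156,173),('wrist',137,218),('wrist',267,257),('wrist',257,245),('wrist',240,320),('wrist',257,159),('wrist',250,340),('wrist',260,270),('scene',405,160),('scene',422,162),('side',319,297),('side',320,318)]: print(a,p(*a))
# stand: points by height near stand
for n in ['scene','side']:
    P=C[n].reshape(-1,3); c=p('side',320,318)
    m=(np.abs(P[:,0]-c[0])<.09)&(np.abs(P[:,1]-c[1])<.12)
    Q=P[m]
    for lo,hi in [(.052,.064),(.066,.09),(.09,.105),(.105,.13)]:
        q=Q[(Q[:,2]>lo)&(Q[:,2]<hi)]
        print(n,lo,hi,len(q), q.min(0).round(3) if len(q) else '', q.max(0).round(3) if len(q) else '', np.median(q,0).round(4) if len(q) else '')
    q=Q[(Q[:,2]>.055)&(Q[:,2]<.063)]
    print(n,cv2.minAreaRect((q[:,:2]*1000).astype(np.float32)))
big=cv2.resize(cv2.cvtColor(S['scene']['frame'],4)[140:210,370:450],None,fx=5,fy=5)
b2=cv2.resize(cv2.cvtColor(S['side']['frame'],4)[275:365,290:350],None,fx=5,fy=5)
h=max(big.shape[0],b2.shape[0]); 
cv=np.zeros((450,700,3),np.uint8); cv[:350,:400]=big; cv[:450,400:700]=b2
cv2.imwrite('pics/stand0.png',cv)
```

```text
('wrist', 238, 62) [0.5912 0.097  0.1325]
('wrist', 156, 173) [0.5361 0.0257 0.1528]
('wrist', 137, 218) [ 4.262e-01 -6.000e-02  2.000e-04]
('wrist', 267, 257) [ 0.5998 -0.0536  0.1166]
('wrist', 257, 245) [ 0.5962 -0.0348  0.1346]
('wrist', 240, 320) [ 0.5647 -0.1342  0.091 ]
('wrist', 257, 159) [0.5968 0.0292 0.1172]
('wrist', 250, 340) [ 0.5749 -0.1519  0.0974]
('wrist', 260, 270) [ 0.5973 -0.0564  0.1345]
('scene', 405, 160) [ 0.5237 -0.2882  0.1099]
('scene', 422, 162) [ 0.5117 -0.343   0.0897]
('side', 319, 297) [ 0.5226 -0.3022  0.0831]
('side', 320, 318) [ 0.5144 -0.3558  0.0926]
scene 0.052 0.064 535 [ 0.485 -0.38   0.052] [ 0.557 -0.259  0.064] [ 0.5114 -0.3119  0.0613]
scene 0.066 0.09 109 [ 0.501 -0.357  0.066] [ 0.535 -0.286  0.09 ] [ 0.5177 -0.3395  0.0761]
scene 0.09 0.105 66 [ 0.506 -0.362  0.09 ] [ 0.53  -0.286  0.105] [ 0.519  -0.3419  0.0952]
scene 0.105 0.13 52 [ 0.517 -0.302  0.105] [ 0.532 -0.285  0.125] [ 0.5219 -0.2906  0.118 ]
scene ((520.4564819335938, -321.8009338378906), (118.78781127929688, 59.48891067504883), 81.87625885009766)
side 0.052 0.064 1267 [ 0.485 -0.386  0.052] [ 0.556 -0.263  0.064] [ 0.5161 -0.3329  0.0592]
side 0.066 0.09 150 [ 0.506 -0.361  0.066] [ 0.529 -0.294  0.09 ] [ 0.5174 -0.3547  0.0787]
side 0.09 0.105 125 [ 0.506 -0.361  0.09 ] [ 0.529 -0.295  0.105] [ 0.5175 -0.3473  0.093 ]
side 0.105 0.13 88 [ 0.516 -0.305  0.105] [ 0.532 -0.29   0.122] [ 0.5231 -0.2994  0.1182]
side ((519.6016235351562, -322.9103088378906), (117.83283233642578, 55.938575744628906), 81.27894592285156)
```

View pics/stand0.png

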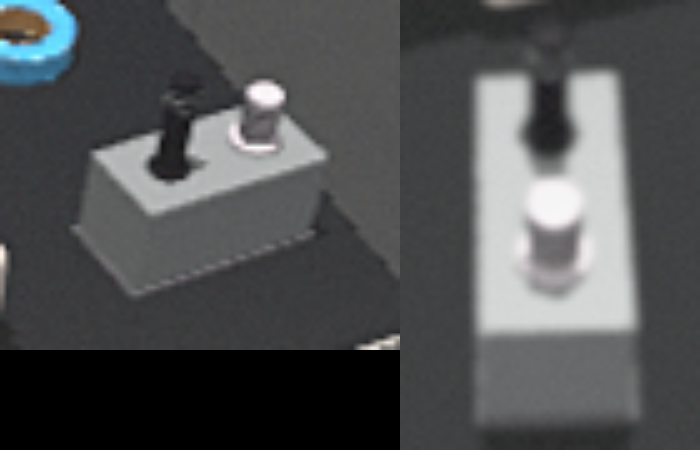

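Emit:
{"fn": "send_rows", "kwargs": {
  "steps": [
    [0,0,0,-10,-12,0,85],
    [0,0,0,-15,-19,0,85],
    [0,0,0,-15,-19,0,85],
    [0,0,0,0,0,0,85],
    [0,0,0,0,0,0,85]
  ]
}}

```text
clock: 0.78
position: [0.6002, -0.0398, 0.2536]
orientation: [180.0, -0.0, 90.0]
force: [-0.6, -0.4, -0.3]
finger_gap: 0.085
grip_force: 0.0
```

Run:
```python
from h import *
import pickle
s=snap('wrist'); save(s,'pics/wrist1.png'); pickle.dump(s,open('wrist1.pkl','wb')); print(r.get_state()['position'])
```

```text
[ 0.60037625 -0.03946315  0.25343586]
```

View pics/wrist1.png

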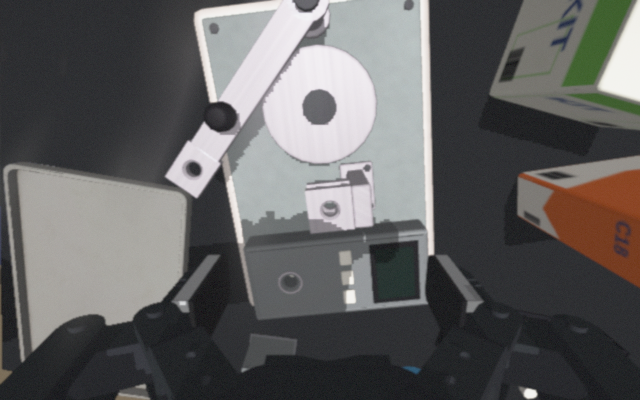

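```bash
cat >> h.py <<'E'
def ray(s,u,v):
    f,cx,cy=K(s); d=s['wfc'][:3,:3]@np.array([(u-cx)/f,-(v-cy)/f,-1]); return s['wfc'][:3,3],d
def atz(s,u,v,z):
    o,d=ray(s,u,v); return o+d*(z-o[2])/d[2]
def tri(*obs):
    A=np.zeros((3,3));b=np.zeros(3)
    for o,d in obs:
        d=d/np.linalg.norm(d);M=np.eye(3)-np.outer(d,d);A+=M;b+=M@o
    return np.linalg.solve(A,b)
E
python3 - <<'E'
from h import *
import pickle
a,b=[pickle.load(open(f'wrist{i}.pkl','rb')) for i in (0,1)]
for n,p,q,z in [('boss',(257,159),(319,106),.1175),('knobtop',(156,173),(220,116),.154),('eye',(137,218),(193,169),.126),('fork',(267,257),(330,208),.135),('aper',(240,320),(290,282),.098)]:
    print(n,tri(ray(a,*p),ray(b,*q)).round(4),atz(a,*p,z).round(4),atz(b,*q,z).round(4))
print('pivot',atz(a,238,62,.1325).round(4))
# mill orientation from deck outline / boss centroid by height
for s in (a,b):
    P=cloud(s).reshape(-1,3); 
    c=np.array([.597,.029]); m=(np.hypot(*(P[:,:2]-c).T)<.06)
    q=P[m&(abs(P[:,2]-.112)<.003)]; print('lid',len(q),cv2.minEnclosingCircle((q[:,:2]*1000).astype(np.float32)))
    q=P[(P[:,2]>.128)&(P[:,2]<.14)&(abs(P[:,0]-.6)<.06)&(abs(P[:,1]+.047)<.05)]; print('forktop',len(q),cv2.minAreaRect((q[:,:2]*1000).astype(np.float32)))
    q=P[(abs(P[:,2]-.098)<.003)&(abs(P[:,0]-.61)<.12)&(P[:,1]<-.07)&(P[:,1]>-.2)]; print('pod',len(q),cv2.minAreaRect((q[:,:2]*1000).astype(np.float32)))
E
```

```text
boss [0.5956 0.0286 0.1127] [0.5967 0.0292 0.1175] [0.5956 0.0287 0.1175]
knobtop [0.528  0.0224 0.1376] [0.5365 0.0259 0.154 ] [0.5332 0.023  0.154 ]
eye [ 0.4982 -0.0179  0.1199] [ 0.5018 -0.0157  0.126 ] [ 0.5007 -0.0167  0.126 ]
fork [ 0.6036 -0.0447  0.1352] [ 0.6036 -0.0448  0.135 ] [ 0.6037 -0.0448  0.135 ]
aper [ 0.5673 -0.1277  0.0994] [ 0.567  -0.1289  0.098 ] [ 0.5671 -0.1284  0.098 ]
pivot [0.5911 0.097  0.1325]
lid 8418 ((598.1973266601562, 20.657968521118164), 51.71615982055664)
forktop 2553 ((611.0050659179688, -45.482688903808594), (49.479366302490234, 35.038658142089844), 6.557318687438965)
pod 10449 ((614.9053955078125, -122.93767547607422), (161.18946838378906, 77.9207763671875), 6.111872673034668)
lid 9387 ((598.180908203125, 20.611801147460938), 51.62733840942383)
forktop 2732 ((611.0833129882812, -45.63450622558594), (48.86312484741211, 34.948516845703125), 6.013758659362793)
pod 12847 ((611.998291015625, -123.29423522949219), (166.5042724609375, 77.98207092285156), 6.054018497467041)
```

Emit:
{"fn": "send_rows", "kwargs": {
  "steps": [
    [0,0,0,10,-11,0,85],
    [0,0,0,21,-23,0,85],
    [0,0,0,21,-23,10,85],
    [0,0,0,11,-11,15,85],
    [0,0,0,0,0,25,85],
    [0,0,0,0,0,25,85],
    [0,0,0,0,0,15,85],
    [0,0,0,0,0,10,85],
    [0,0,0,0,0,0,85]
  ],
  "squeeze": 20
}}

```text
clock: 1.95
position: [0.5318, 0.0232, 0.1529]
orientation: [-179.9, 0.0, 90.0]
force: [0.8, -0.5, 0.5]
finger_gap: 0.0848
grip_force: 0.0
```

Emit:
{"fn": "send_rows", "kwargs": {
  "steps": [
    [0,0,0,0,0,0,30],
    [0,0,0,0,0,0,15],
    [0,0,0,0,0,0,15],
    [0,0,0,0,0,0,15],
    [0,0,0,0,0,0,15],
    [0,0,0,0,0,0,15]
  ]
}}

```text
clock: 2.7
position: [0.5316, 0.0224, 0.1534]
orientation: [-180.0, 0.0, 90.0]
force: [-3.4, -2.8, 5.8]
finger_gap: 0.0187
grip_force: 20.1
```

Emit:
{"fn": "send_rows", "kwargs": {
  "steps": [
    [0,0,0,0,0,-1,15],
    [0,0,0,-3.3,4.8,0,15],
    [0,0,0,-3.2,5,0,15],
    [0,0,0,-3,5.9,0,15],
    [0,0,0,-2.8,6,0,15],
    [0,0,0,-2.2,6.3,0,15],
    [0,0,0,-1.9,6.3,0,15],
    [0,0,0,-1.3,6.5,0,15],
    [0,0,0,-1,6.6,0,15],
    [0,0,0,-0.3,5,0,15],
    [0,0,0,-0.2,4.9,0,15],
    [0,0,0,0.2,4,0,15],
    [0,0,0,0.2,3,0,15],
    [0,0,0,0.1,2.9,0,15],
    [0,0,0,0,0,0,15],
    [0,0,0,0,0,0,15]
  ]
}}

```text
clock: 4.7
position: [0.5971, 0.0035, 0.1535]
orientation: [-179.7, 0.1, 90.0]
force: [-8.4, -4.0, 1.3]
finger_gap: 0.0186
grip_force: 21.2
```

Emit:
{"fn": "send_rows", "kwargs": {
  "steps": [
    [0,0,0,0,1.5,0,15],
    [0,0,0,0,1.5,0,15],
    [0,0,0,0,0,0,15],
    [0,0,0,0,0,0,15]
  ]
}}

```text
clock: 5.2
position: [0.5973, 0.0034, 0.1534]
orientation: [-179.3, 0.1, 90.0]
force: [-17.1, -3.1, 8.9]
finger_gap: 0.0183
grip_force: 22.2
```

Emit:
{"fn": "send_rows", "kwargs": {
  "steps": [
    [0,0,0,0,-3,0,15],
    [0,0,0,0,0,0,30],
    [0,0,0,0,0,0,60],
    [0,0,0,0,0,0,60],
    [0,0,0,0,0,-20,60],
    [0,0,0,0,0,-40,60],
    [0,0,0,-20,0,-40,60],
    [0,0,0,-20,0,0,60],
    [0,0,0,-10,0,0,60],
    [0,0,0,0,0,0,60],
    [0,0,0,0,0,0,60]
  ]
}}

```text
clock: 6.58
position: [0.5988, -0.0448, 0.2532]
orientation: [-179.9, -0.0, 90.1]
force: [0.0, 0.1, -1.3]
finger_gap: 0.0601
grip_force: 0.0
```

Run:
```python
from h import *
import pickle
s=snap('wrist'); pickle.dump(s,open('wrist2.pkl','wb')); print(r.get_state()['position'],r.get_state()['force'])
f,cx,cy=K(s)
def px(p):
    c=np.linalg.inv(s['wfc'])@np.r_[p,1]; return cx+f*c[0]/-c[2], cy-f*c[1]/-c[2]
for p in [(.6037,-.0448,.135),(.5671,-.1286,.098),(.5984,.0049,.154)]: print(px(p))
im=cv2.cvtColor(s['frame'],4)[60:360,180:480]
cv2.imwrite('pics/wrist2.png',cv2.resize(im,None,fx=2,fy=2,interpolation=2))
```

```text
[ 0.5989255  -0.04465282  0.25336206] [ 0.02947034 -0.45267316  0.29576738]
(np.float64(332.37525885054436), np.float64(201.9027103408752))
(np.float64(291.72095003479313), np.float64(277.62461377341276))
(np.float64(324.9078690524046), np.float64(136.8034750487863))
```

View pics/wrist2.png

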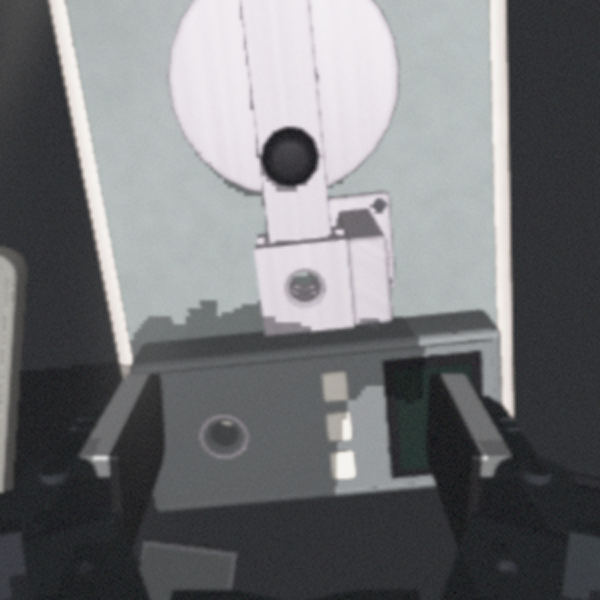

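Emit:
{"fn": "send_rows", "kwargs": {
  "steps": [
    [0,0,0,-15,-5,0,80],
    [0,0,0,-35,-8,0,80],
    [0,0,0,-45,-10,0,80],
    [0,0,0,-45,-10,0,80],
    [0,0,0,-45,-10,0,80],
    [0,0,0,-45,-10,0,80],
    [0,0,0,-45,-10,0,80],
    [0,0,0,-40,-10,0,80],
    [0,0,0,-25,-6,0,80],
    [0,0,0,-15,-3,0,80],
    [0,0,0,0,0,0,80],
    [0,0,0,0,0,0,80]
  ]
}}

```text
clock: 8.12
position: [0.5178, -0.3993, 0.2542]
orientation: [180.0, -0.1, 90.1]
force: [-0.2, 0.2, 0.2]
finger_gap: 0.08
grip_force: 0.0
```

Run:
```python
from h import *
import pickle
s=snap('wrist'); save(s,'pics/wrist3.png'); pickle.dump(s,open('wrist3.pkl','wb')); print(r.get_state()['position'],r.get_state()['force'])
f,cx,cy=K(s)
def px(p):
    c=np.linalg.inv(s['wfc'])@np.r_[p,1]; return cx+f*c[0]/-c[2], cy-f*c[1]/-c[2]
for p in [(.516,-.35,.094),(.524,-.2946,.122)]: print(px(p))
P=cloud(s).reshape(-1,3)
q=P[(abs(P[:,0]-.52)<.05)&(abs(P[:,1]+.322)<.08)&(P[:,2]>.055)&(P[:,2]<.063)]; print(cv2.minAreaRect((q[:,:2]*1000).astype(np.float32)))
for c,lo,hi in [((.516,-.35),.09,.098),((.524,-.2946),.115,.126),((.516,-.35),.0625,.067)]:
    q=P[(np.hypot(P[:,0]-c[0],P[:,1]-c[1])<.02)&(P[:,2]>lo)&(P[:,2]<hi)]; print(len(q),q.mean(0),cv2.minEnclosingCircle((q[:,:2]*1000).astype(np.float32)))
```

```text
[ 0.51798597 -0.3990907   0.25428928] [ 0.18880555 -0.33982409 -0.00399571]
(np.float64(323.43890036505286), np.float64(130.1052798633435))
(np.float64(334.30294457787204), np.float64(52.40151960698017))
((522.553955078125, -322.2645263671875), (116.40191650390625, 56.109622955322266), 81.25167083740234)
449 [ 0.51824939 -0.34973389  0.09336551] ((518.2802124023438, -350.02215576171875), 9.949101448059082)
441 [ 0.52664917 -0.29524989  0.12087559] ((526.677001953125, -294.9407653808594), 8.048429489135742)
216 [ 0.51849339 -0.34610953  0.06361825] ((518.1754150390625, -349.9449462890625), 13.813042640686035)
```

View pics/wrist3.png

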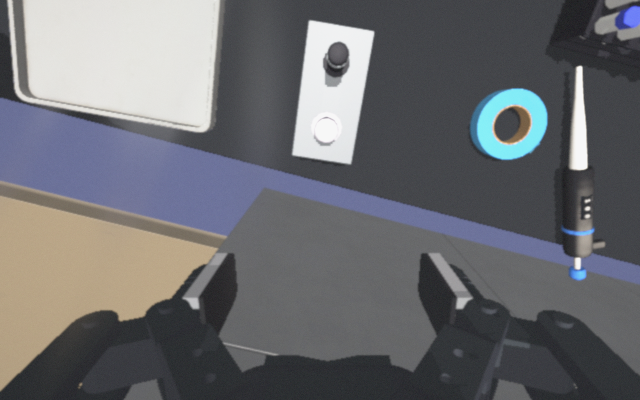

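Emit:
{"fn": "send_rows", "kwargs": {
  "steps": [
    [0,0,0,15,0,0,80],
    [0,0,0,20,0,10,80],
    [0,0,0,14,0,30,80],
    [0,0,0,0,0,40,80],
    [0,0,0,0,0,40,80],
    [0,0,0,0,0,25,80],
    [0,0,0,0,0,12,80],
    [0,0,0,0,0,6,80],
    [0,0,0,0,0,0,60],
    [0,0,0,0,0,0,40],
    [0,0,0,0,0,0,26]
  ]
}}

```text
clock: 9.55
position: [0.5175, -0.352, 0.0921]
orientation: [179.9, 0.0, 90.0]
force: [0.1, -0.6, -0.5]
finger_gap: 0.0265
grip_force: 0.0
```

Emit:
{"fn": "send_rows", "kwargs": {
  "steps": [
    [0,0,0,0,0,0,24],
    [0,0,0,0,0,0,22],
    [0,0,0,0,0,0,20],
    [0,0,0,0,0,0,18],
    [0,0,0,0,0,0,14],
    [0,0,0,0,0,0,12],
    [0,0,0,0,0,0,12],
    [0,0,0,0,0,0,12]
  ],
  "squeeze": 40
}}

```text
clock: 10.55
position: [0.5171, -0.3518, 0.0915]
orientation: [-180.0, 0.0, 90.0]
force: [-1.7, 0.4, 3.9]
finger_gap: 0.019
grip_force: 39.0
```

Emit:
{"fn": "send_rows", "kwargs": {
  "steps": [
    [0,0,0,0,0,-10,12],
    [0,0,0,0,0,-25,12],
    [0,0,0,0,0,-40,12],
    [0,0,0,0,0,-40,12],
    [0,0,0,10,5,-15,12],
    [0,0,0,30,9,-10,12],
    [0,0,0,40,11,0,12],
    [0,0,0,45,12,0,12],
    [0,0,0,45,12,0,12],
    [0,0,0,45,12,0,12],
    [0,0,0,40,11,0,12],
    [0,0,0,30,9,0,12],
    [0,0,0,15,4,0,12],
    [0,0,0,5,1,0,12],
    [0,0,0,0,0,0,12],
    [0,0,0,0,0,0,12]
  ]
}}

```text
clock: 12.55
position: [0.6029, -0.0484, 0.2312]
orientation: [-180.0, 0.0, 89.9]
force: [0.4, -1.1, -1.0]
finger_gap: 0.0189
grip_force: 39.1
```

Run:
```python
from h import *
import pickle
print(r.get_state()['position'],r.get_state()['force'])
s=snap('wrist'); pickle.dump(s,open('wrist4.pkl','wb'))
b=snap('side'); pickle.dump(b,open('side4.pkl','wb'));c=snap('scene'); pickle.dump(c,open('scene4.pkl','wb'))
o=np.zeros((560,800,3),np.uint8)
def crop(s,p,h,w,k):
    cw=np.linalg.inv(s['wfc'])@np.r_[p,1]; f,cx,cy=K(s); u=int(cx+f*cw[0]/-cw[2]);v=int(cy-f*cw[1]/-cw[2]); u0=max(0,u-w//2);v0=min(max(0,v-h//2),400-h); print(u,v,u0,v0,k)
    return cv2.resize(cv2.cvtColor(s['frame'],4)[v0:v0+h,u0:u0+w],None,fx=k,fy=k,interpolation=2)
o[:280,:400]=crop(b,(.604,-.045,.16),70,100,4); o[:280,400:]=crop(c,(.604,-.045,.16),70,100,4)
o[280:,:560]=crop(s,(.604,-.045,.17),140,280,2)
cv2.imwrite('pics/pin4.png',o)
```

```text
[ 0.60292094 -0.0484177   0.23124289] [ 0.36795389 -1.09323137 -0.96194679]
332 185 282 150 4
309 160 259 125 4
326 224 186 154 2
```

View pics/pin4.png

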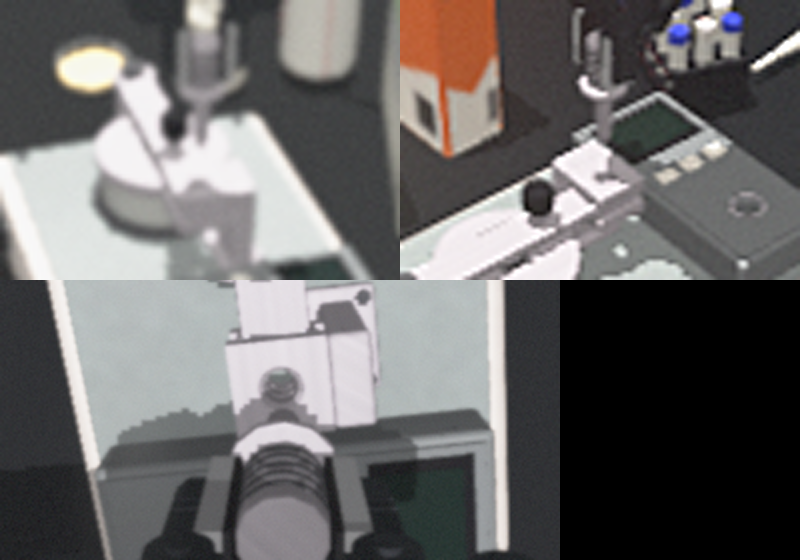

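Run:
```python
from h import *
import pickle
from scipy.optimize import least_squares
s=pickle.load(open('wrist4.pkl','rb'))
print('fork',atz(s,326.5,206.5,.135))
P=cloud(s)
g=s['frame']
# collar top pixels
for row in range(218,240,2):
    print(row,[(u,*(P[row,u]*1000).round(0).astype(int)) for u in range(300,356,6)])
```

```text
fork [ 0.60369608 -0.04527947  0.135     ]
218 [(300, np.int64(580), np.int64(-77), np.int64(70)), (306, np.int64(590), np.int64(-53), np.int64(135)), (312, np.int64(594), np.int64(-54), np.int64(134)), (318, np.int64(598), np.int64(-54), np.int64(135)), (324, np.int64(602), np.int64(-54), np.int64(134)), (330, np.int64(606), np.int64(-54), np.int64(135)), (336, np.int64(610), np.int64(-54), np.int64(135)), (342, np.int64(614), np.int64(-53), np.int64(135)), (348, np.int64(618), np.int64(-54), np.int64(135)), (354, np.int64(623), np.int64(-54), np.int64(134))]
220 [(300, np.int64(580), np.int64(-79), np.int64(68)), (306, np.int64(590), np.int64(-55), np.int64(135)), (312, np.int64(594), np.int64(-55), np.int64(135)), (318, np.int64(598), np.int64(-55), np.int64(134)), (324, np.int64(602), np.int64(-42), np.int64(170)), (330, np.int64(606), np.int64(-42), np.int64(172)), (336, np.int64(610), np.int64(-55), np.int64(134)), (342, np.int64(614), np.int64(-56), np.int64(134)), (348, np.int64(618), np.int64(-55), np.int64(134)), (354, np.int64(623), np.int64(-55), np.int64(134))]
222 [(300
[... 4111 characters left out ...]
.int64(203)), (348, np.int64(614), np.int64(-39), np.int64(203)), (354, np.int64(626), np.int64(-84), np.int64(94))]
238 [(300, np.int64(581), np.int64(-88), np.int64(87)), (306, np.int64(594), np.int64(-39), np.int64(204)), (312, np.int64(597), np.int64(-39), np.int64(204)), (318, np.int64(600), np.int64(-37), np.int64(208)), (324, np.int64(603), np.int64(-37), np.int64(209)), (330, np.int64(605), np.int64(-37), np.int64(209)), (336, np.int64(608), np.int64(-38), np.int64(208)), (342, np.int64(611), np.int64(-40), np.int64(203)), (348, np.int64(614), np.int64(-39), np.int64(204)), (354, np.int64(626), np.int64(-85), np.int64(96))]<stdin>:10: RuntimeWarning: invalid value encountered in cast
```

Emit:
{"fn": "send_rows", "kwargs": {
  "steps": [
    [0,0,0,1.7,-0.7,0,12],
    [0,0,0,0,0,8,12],
    [0,0,0,0,0,10,12],
    [0,0,0,0,0,8,12],
    [0,0,0,0,0,5,12],
    [0,0,0,0,0,4,12],
    [0,0,0,0,0,4,12],
    [0,0,0,0,0,0,12]
  ]
}}

```text
clock: 13.7
position: [0.6024, -0.0459, 0.1919]
orientation: [-180.0, 0.1, 90.0]
force: [0.2, -3.9, -3.0]
finger_gap: 0.0184
grip_force: 39.1
```

Emit:
{"fn": "send_rows", "kwargs": {
  "steps": [
    [0,0,0,-0.7,0,3,12],
    [0,0,0,0,0,4,12],
    [0,0,0,0,0,4,12],
    [0,0,0,0,0,4,12],
    [0,0,0,0,0,0,12]
  ]
}}

```text
clock: 14.32
position: [0.6024, -0.0459, 0.1767]
orientation: [-180.0, 0.0, 90.0]
force: [0.6, -5.8, -0.9]
finger_gap: 0.0188
grip_force: 39.1
```

Going in freely; about 9.5 mm remain.

Emit:
{"fn": "send_rows", "kwargs": {
  "steps": [
    [0,0,0,-0.5,0,3,12],
    [0,0,0,0,0,3,12],
    [0,0,0,0,0,2,12],
    [0,0,0,0,0,1,12],
    [0,0,0,0,0,1,12],
    [0,0,0,0,0,1,12],
    [0,0,0,0,0,0,12]
  ]
}}

```text
clock: 15.2
position: [0.6026, -0.0462, 0.1666]
orientation: [180.0, -0.0, 90.0]
force: [-1.1, -2.9, 4.0]
finger_gap: 0.0187
grip_force: 39.7
```

Emit:
{"fn": "send_rows", "kwargs": {
  "steps": [
    [0,0,0,0,0,1,12],
    [0,0,0,0,0,1,12],
    [0,0,0,0,0,0,12],
    [0,0,0,0,0,0,12]
  ]
}}

```text
clock: 15.7
position: [0.6027, -0.0463, 0.1664]
orientation: [180.0, 0.0, 90.0]
force: [-6.5, -3.0, 16.3]
finger_gap: 0.0185
grip_force: 40.8
```

Emit:
{"fn": "send_rows", "kwargs": {
  "steps": [
    [0,0,0,0,0,-1,16],
    [0,0,0,0,0,0,30],
    [0,0,0,0,0,0,50],
    [0,0,0,0,0,0,70],
    [0,0,0,0,0,-15,70],
    [0,0,0,0,0,-35,70],
    [0,0,0,-15,-5,-35,70],
    [0,0,0,-35,-10,0,70],
    [0,0,0,-45,-14,0,70],
    [0,0,0,-45,-14,0,70],
    [0,0,0,-45,-14,0,70],
    [0,0,0,-35,-11,0,70],
    [0,0,0,-20,-6,0,70],
    [0,0,0,-8,-2,0,70],
    [0,0,0,0,0,0,70],
    [0,0,0,0,0,0,70]
  ]
}}

```text
clock: 17.7
position: [0.5272, -0.2928, 0.2505]
orientation: [180.0, -0.0, 90.1]
force: [0.0, 0.1, -1.3]
finger_gap: 0.0699
grip_force: 0.0
```

Run:
```python
from h import *
import pickle
print(r.get_state()['position'],r.get_state()['force'])
for n in ['scene','side']:
    s=snap(n); P=cloud(s).reshape(-1,3)
    q=P[(np.hypot(P[:,0]-.603,P[:,1]+.046)<.018)&(P[:,2]>.125)&(P[:,2]<.2)]
    print(n,len(q),np.percentile(q[:,2],[50,90,97,100]).round(4)); t=q[q[:,2]>.155]; print(t.mean(0).round(4))
    t=q[q[:,2]>.165]; print('top',len(t),t.mean(0).round(4) if len(t) else '')
    f,cx,cy=K(s); cw=np.linalg.inv(s['wfc'])@[.603,-.046,.15,1]; u=int(cx+f*cw[0]/-cw[2]);v=int(cy-f*cw[1]/-cw[2])
    cv2.imwrite(f'pics/{n}5.png',cv2.resize(cv2.cvtColor(s['frame'],4)[v-35:v+35,u-40:u+40],None,fx=5,fy=5,interpolation=2))
cv2.imwrite('pics/seat5.png',np.hstack([cv2.imread('pics/scene5.png'),cv2.imread('pics/side5.png')]))
```

```text
[ 0.52719232 -0.29278513  0.25047833] [ 0.00380706  0.05249577 -1.25368239]
scene 196 [0.1464 0.1707 0.1717 0.1728]
[ 0.5992 -0.0424  0.1666]
top 48 [ 0.601  -0.043   0.1698]Traceback (most recent call last):
  File "<stdin>", line 7, in <module>
    return _quantile_unchecked(
        a, q, axis, out, overwrite_input, method, keepdims, weights)
    return _ureduce(a,
                    func=_quantile_ureduce_func,
    ...<5 lines>...
                    overwrite_input=overwrite_input,
                    method=method)
    r = func(a, **kwargs)
    result = _quantile(arr,
                       quantiles=q,
    ...<2 lines>...
                       out=out,
                       weights=wgt)
    slices_having_nans = np.isnan(arr[-1, ...])
                                  ~~~^^^^^^^^^
IndexError: index -1 is out of bounds for axis 0 with size 0
```

Emit:
{"fn": "send_rows", "kwargs": {
  "steps": [
    [0,0,0,-2.2,-1,15,70],
    [0,0,0,0,0,35,70],
    [0,0,0,0,0,40,70],
    [0,0,0,0,0,28,60],
    [0,0,0,0,0,14,45],
    [0,0,0,0,0,6,35],
    [0,0,0,0,0,0,25],
    [0,0,0,0,0,0,20],
    [0,0,0,0,0,0,18],
    [0,0,0,0,0,0,16],
    [0,0,0,0,0,0,13],
    [0,0,0,0,0,0,8],
    [0,0,0,0,0,0,8],
    [0,0,0,0,0,0,8]
  ],
  "squeeze": 60
}}

```text
clock: 19.55
position: [0.5256, -0.2966, 0.113]
orientation: [180.0, 0.0, 90.0]
force: [-1.8, 0.7, 4.6]
finger_gap: 0.0144
grip_force: 58.4
```

Emit:
{"fn": "send_rows", "kwargs": {
  "steps": [
    [0,0,0,0,0,-10,8],
    [0,0,0,0,0,-25,8],
    [0,0,0,0,0,-40,8],
    [0,0,0,0,0,-35,8],
    [0,0,0,10,3,-15,8],
    [0,0,0,25,6,0,8],
    [0,0,0,35,8,0,8],
    [0,0,0,40,9,0,8],
    [0,0,0,30,8,0,8],
    [0,0,0,18,5,0,8],
    [0,0,0,8,1.5,0,8],
    [0,0,0,0,0,0,8],
    [0,0,0,0,0,0,8]
  ]
}}

```text
clock: 21.18
position: [0.5656, -0.132, 0.2372]
orientation: [-180.0, 0.0, 89.9]
force: [0.1, -0.5, -0.8]
finger_gap: 0.0146
grip_force: 58.5
```

Run:
```python
from h import *
import pickle
print(r.get_state()['position'],r.get_state()['force'])
s=snap('wrist'); pickle.dump(s,open('wrist6.pkl','wb')); b=snap('side');c=snap('scene')
f,cx,cy=K(s); cw=np.linalg.inv(s['wfc'])@[.567,-.1286,.098,1]; print('aper px',cx+f*cw[0]/-cw[2],cy-f*cw[1]/-cw[2])
P=cloud(s)
Q=P.reshape(-1,3); q=Q[(np.hypot(Q[:,0]-.603,Q[:,1]+.046)<.02)]
print('collar z',np.median(q[(q[:,2]>.136)&(q[:,2]<.146)][:,2]),'top',np.median(q[q[:,2]>.16][:,2]), q[q[:,2]>.165].mean(0))
for row in range(200,330,6):
    m=(P[row,:,2]>.12)&(P[row,:,2]<.25)&(abs(P[row,:,0]-.567)<.02)
    u=np.where(m)[0]
    if len(u): x=P[row,u]; print(row,u.min(),u.max(),x[:,0].mean().round(4),x[:,1].max().round(4),np.median(x[:,2]).round(4))
o=np.zeros((600,800,3),np.uint8)
def crop(s,p,h,w,k):
    cw=np.linalg.inv(s['wfc'])@np.r_[p,1]; f,cx,cy=K(s); u=int(cx+f*cw[0]/-cw[2]);v=int(cy-f*cw[1]/-cw[2]); u0=max(0,u-w//2);v0=min(max(0,v-h//2),400-h); print(u0,v0,k)
    return cv2.resize(cv2.cvtColor(s['frame'],4)[v0:v0+h,u0:u0+w],None,fx=k,fy=k,interpolation=2)
o[:300,:400]=crop(b,(.585,-.09,.13),75,100,4); o[:300,400:]=crop(c,(.585,-.09,.13),75,100,4)
o[300:,:600]=crop(s,(.58,-.1,.12),150,300,2)
cv2.imwrite('pics/sty6.png',o)
```

```text
[ 0.56563214 -0.13195413  0.23722784] [ 0.11132096 -0.45541181 -0.76026907]
aper px 327.3572610681021 190.15800608466395
collar z 0.13869649293132236 top 0.1685258737717971 [ 0.60362802 -0.04457475  0.16855903]
206 323 331 0.5667 -0.1272 0.1438
212 323 331 0.5668 -0.1269 0.1564
218 313 342 0.5671 -0.1204 0.1868
224 309 346 0.5671 -0.122 0.1872
230 306 348 0.5668 -0.1219 0.1954
236 307 348 0.5671 -0.122 0.2039
242 297 358 0.5671 -0.1202 0.2171
248 296 359 0.567 -0.1202 0.2237
254 283 372 0.567 -0.1202 0.2288
260 280 374 0.5668 -0.1202 0.2334
266 279 376 0.5671 -0.1203 0.2385
272 277 378 0.567 -0.1205 0.2431
278 275 379 0.5664 -0.1216 0.2446
284 308 347 0.567 -0.1249 0.2457
290 308 346 0.5668 -0.1267 0.2456
296 308 346 0.5668 -0.129 0.2457
302 308 346 0.5668 -0.1313 0.2455
308 309 346 0.5667 -0.1368 0.2448
314 309 346 0.567 -0.1394 0.2455
320 309 346 0.567 -0.1415 0.2463
278 170 4
279 131 4
195 84 2
```

View pics/sty6.png

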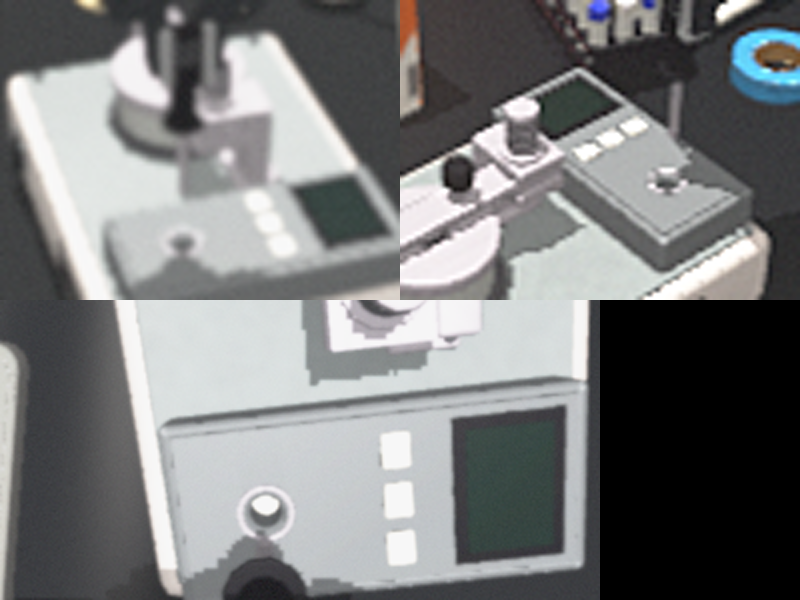

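Emit:
{"fn": "send_rows", "kwargs": {
  "steps": [
    [0,0,0,1.5,0.3,0,8],
    [0,0,0,0,0,8,8],
    [0,0,0,0,0,12,8],
    [0,0,0,0,0,12,8],
    [0,0,0,0,0,10,8],
    [0,0,0,0,0,6,8],
    [0,0,0,0,0,4,8],
    [0,0,0,0,0,0,8]
  ]
}}

```text
clock: 22.32
position: [0.5663, -0.1289, 0.1851]
orientation: [-180.0, -0.0, 90.0]
force: [-0.3, 0.4, -0.4]
finger_gap: 0.0145
grip_force: 58.5
```

Emit:
{"fn": "send_rows", "kwargs": {
  "steps": [
    [0,0,0,0,0,2,8],
    [0,0,0,0,0,2,8],
    [0,0,0,0,0,2,8],
    [0,0,0,0,0,2,8],
    [0,0,0,0,0,0,8],
    [0,0,0,0,0,0,8]
  ],
  "squeeze": 80
}}

```text
clock: 23.08
position: [0.5665, -0.129, 0.1776]
orientation: [180.0, 0.0, 90.0]
force: [-0.2, -0.1, 3.1]
finger_gap: 0.014
grip_force: 78.4
```

Emit:
{"fn": "send_rows", "kwargs": {
  "steps": [
    [0,0,0,-0.8,0,1,8],
    [0,0,0,0,0,1,8],
    [0,0,0,0,0,1,8],
    [0,0,0,0,0,1,8],
    [0,0,0,0,0,0,8],
    [0,0,0,0,0,0,8]
  ]
}}

```text
clock: 23.82
position: [0.5667, -0.1296, 0.1741]
orientation: [179.9, -0.0, 90.0]
force: [-2.2, 0.6, 8.4]
finger_gap: 0.0138
grip_force: 79.6
```

Emit:
{"fn": "send_rows", "kwargs": {
  "steps": [
    [0,0,0,0,0,0.7,8],
    [0,0,0,0,0,0.7,8],
    [0,0,0,0,0,0,8],
    [0,0,0,0,0,0,8]
  ]
}}

```text
clock: 24.32
position: [0.567, -0.1296, 0.1737]
orientation: [179.9, 0.0, 90.0]
force: [-2.4, 1.0, 15.4]
finger_gap: 0.014
grip_force: 80.3
```

Run:
```python
from h import *
s=snap('wrist'); st=r.get_state(); print(st['position'],st['force'],st['grip_force'],st['clock'])
P=cloud(s); Q=P.reshape(-1,3)
q=Q[np.hypot(Q[:,0]-.567,Q[:,1]+.129)<.014]; t=q[(q[:,2]>.118)&(q[:,2]<.1275)]; print('flange top',len(t),np.median(t[:,2]))
c=cloud(snap('scene')).reshape(-1,3); q=c[np.hypot(c[:,0]-.602,c[:,1]+.044)<.018]; q=q[(q[:,2]>.13)&(q[:,2]<.19)]; print('pin top',np.percentile(q[:,2],[90,98]))
```

```text
[ 0.56694342 -0.1296553   0.17369735] [-3.07308957  1.1947952  14.34446914] 80.27650237083435 24.375
flange top 598 0.12323160689812518
pin top [0.17055574 0.17193869]
```

```bash
python3 -c "
from bench import r
print(r.job_done()); print(r.get_state()['force'])"
```

```text
the job is handed in; nothing more can be done
None
the job is handed in; nothing more can be done
```

I handed the job in at about 24 s: the bar is home, the pin is seated and released (collar top at 139 mm), and the gripped stylus holds the reset button at its bottom with about 15 N; the bottle, dish and tip box were not touched.

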